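# Fit a handle to a socket chisel

## Robot

A 6-joint arm with a two-finger parallel gripper is mounted at the origin on the work surface. World frame = base frame: x ahead of the robot, y to its left, z up, the work surface at z = 0. Lengths are in mm, angles in rad, forces in N, time in s.
With the tool pointing down it reaches from about 275 to 1000 mm from the base axis. Payload 8.4 kg.
Tool frame: the origin (TCP) lies between the finger pads; the fingertips stand r.tips_ahead ahead of it and the grasp point (between the pads) lies 6 mm ahead of it (r.tips_ahead is the distance from the TCP to the fingertips, in mm); z points along the fingers, y is the line along which they close (so a half turn about z gives the same grasp; the last joint's range is limited). The gripper opens to 85 mm and grips with 20 to 120 N. Pads are 22 mm wide; open, the fingers measure 114 mm over their backs; the gripper's body (76 mm by 85 mm) begins 54 mm behind the grasp point. The pads swing forward as they close: fully open they stand 13 mm farther back than shut.
Start: joints at [1.309, 0.353, 1.633, -0, 1.155, -0.002], TCP at [160.553, 604.029, 218.381] pointing down, gripper open.
Joint ranges: [-2.63, 2.63], [-0.92, 2.1], [0.06, 2.66], [-1.3, 4.44], [0, 2.69], [-3.02, 3.02]. Speed limits (rad/s): [2.22, 2.22, 2.79, 3.14, 3.14, 3.14].

## Interface

Orientations are given as [roll, pitch, yaw] about the fixed x, y, z axes, in that order (R = Rz(yaw) Ry(pitch) Rx(roll)).
In Python, from rig import r gives the robot as it stands.
- The arm moves only by the tool carry_out, never from a script. Its arguments are lists of equal length, an entry for each row: "delta_pos": the shift along the tool's x, y, z in m, a list of three; "rot": the turn, a rotation vector about the tool's x, y, z in degrees, a list of three. A call has 1 to 8 rows; each row is the pose to reach, as a shift and turn from the pose commanded when the call began, along the tool's axes at that moment; what a row does not reach only later rows make up. A row lasts 1/8 s, in which the tool goes at most 62.5 mm and 10.7 degrees, less where a joint would pass 70% of its speed; a pose out of reach is approached as far as the arm can. A call with a gripper value outside its range is refused whole. "claw" is the finger opening in m, from 0 to 0.0854, set as the call begins (left out, the last holds). The fingers move at their own pace and stop on an object; "grip_force" is the grip in N (left out, the last holds). Time passes only in rows, so rows that repeat a pose let the fingers close. It gives the time, the measured TCP pose, the force, the opening and the grip force at its end, in the units of the state.
- r.sense(): the state, without advancing time (a new reading comes with each control period).
- r.grab_frame(name): name is "scene" or "side" or "wrist"; returns the picture (384x512x3 uint8, blue, green, red); there is no depth.
- r.camera_info(name): a dict with "fx", "fy", "cx", "cy" (pixels), "pose" (4x4, takes a point from camera to world coordinates); the wrist camera has in their place "hand_eye" (4x4, takes a point from camera to tool coordinates, whose origin is the TCP and whose axes are the flange's). Camera axes: x right, y down, z forward; pixel columns grow to the right and rows downward; lengths in mm; the calibration is good to about 2 mm. A picture is of the moment at which its call begins: read the wrist's pose just before it. camera_info takes no time and is no camera call.
- r.sign_off(): hands the job in; it is judged then, once.
Trained networks look in the newest picture that a camera, given by its name, has taken for a name from the list of things; names that differ only in an ending like _2 or _b are one class to them, and where a whole thing is asked for, a point or a joint stands for the part that bears it (a point fixed in the world has none). Each returns a list of dicts, best first, with "p" (0 to 1); they miss things now and then, are a little off and sometimes report something else, mostly with a low value. They report only what shows in the picture. A call takes as long as a camera call. They do not tell look-alikes from the thing itself.
- r.recognise(thing, camera): "box" ([left, top, right, bottom] in pixels, round what is visible of it).
- r.cut_out(thing, camera): "mask" (384x512 bool, what is visible of it) and "box" ([left, top, right, bottom] in pixels, round what is visible of it).
The state is a dict: "clock": time; "qpos": joint angles; "qvel": joint speeds; "joint_efforts": joint torques, N m; "eef_pos": TCP position; "tcp_rot": TCP orientation; "contact_force": force on the tool from outside, world axes, zero at the start; "wrist_torque": the same for the moment, N m; "opening": opening from 0.0 (shut) to 1.0 (fully open); "grasp_force": force on a finger pad.
Only numpy, scipy, OpenCV 4.12 (cv2) and the standard library are available. Lean on these libraries where they do the work, as an engineer would, in place of code of your own. Each camera call takes 0.05 s, during which the arm holds its last target. There are 200 camera calls.

## Task

Refit the chisel that is clamped blade-down in the small vise: take the straight handle with the steel hoop from the rack, push its tapered tenon into the chisel's socket only by hand pressure and let go. Then take the beech knocking block and tap the handle home with several light taps on its top, lifting the block off between them, until the handle's shoulder sits tight on the socket's rim and it is locked; do not pound it. Finally stand the block back on the bench and leave everything else where it is.

Things in the scene. Friction and masses are not known exactly. Their poses are not given: they have to be found in the camera images.
- handle: The handle to fit: straight pale ash, 31 mm diameter, 85 mm from shoulder to flat top, bright steel hoop near the top. Below the shoulder a conical tenon, 36 mm long, 22 mm diameter at the shoulder, 16 mm at the chamfered tip. Origin: centre of the shoulder (flat ring where grip meets tenon); z along the handle to its top. Stands in a rack hole, shoulder on the rack, 1.5 mm side play. 0.09 kg.
- rim (a point): Centre of the mouth of the chisel's socket, on its flat top rim, 123 to 137 mm above the bench; z is the socket's axis, upwards. The bore is 20.7 mm wide at the rim, has the tenon's taper, and is 42 mm deep. The tenon first wedges with the handle's shoulder about 6 to 8 mm above the rim; fully home, the shoulder lies on the rim.
- chisel: Steel socket chisel, upright, edge down, 110 mm long; its socket is a steel cone 28 mm across at the rim, open upwards. Origin: cutting edge, z up. Driving the wedged tenon home takes from about 5 N at first to between 12 and 24 N at the last, more or less by how dry the wood is; what each tap gains is kept by friction , then the shoulder meets the rim and stops dead. Blows over 40 N bruise the wood.
- vise: Small bench vise bolted to the bench, holding the chisel: dark cast iron with wooden jaw liners, jaws 84 mm wide (along its y), 70 mm high, its screw and tommy bar pointing along its -x to 120 mm from the origin. Origin: on the bench, straight below the chisel's blade; z up.
- rack: Plank block 220 x 52 mm, 45 mm high, with three holes on its long axis at x = -75, 0 and +75 mm in which three handles stand, in any order. Origin: centre of its underside; x along its length, z up. Fixed to the bench.
- block: Beech knocking block, 42 x 42 mm and 120 mm tall, standing free on its striking end on the bench. Origin: centre of its lower (striking) end; x and y square to its side faces, z up to its other end. About 0.17 kg.
- file_handle: Bystander, leave it alone. Slim dark pear-shaped file handle with a brass ferrule, 103 mm tall above the rack, 27 mm at most; stands in the rack. Origin: at the rack's top, z up.
- knob_handle: Bystander, leave it alone. Short palm handle with a mushroom knob of 44 mm diameter, 62 mm tall above the rack; stands in the rack. Origin: at the rack's top, z up.
- hammer: Bystander, leave it alone. Claw-less bench hammer, 260 mm long, lying on the bench beyond the work. Origin: middle of its length, on the bench; x along the handle to the head.
- glue: Bystander, leave it alone. White glue bottle, 64 mm diameter, 120 mm tall, standing. Origin: centre of its underside.
- pincers: Bystander, leave it alone. Carpenter's pincers, 150 mm long, lying flat. Origin: 5 mm behind the rivet, on the bench.
- nailer: Bystander, leave it alone. Olive brad nailer lying on its side, about 200 x 190 mm, 58 mm high. Origin: near the back end of its cylinder, on the bench.
- offcut_a: Bystander, leave it alone. Dark offcut 55 x 26 x 18 mm. Origin: centre of its underside.
- offcut_b: Bystander, leave it alone. Dark offcut 42 x 30 x 20 mm. Origin: centre of its underside.
There are look-alikes about, which are no part of the job. Leave any blue or green look-alike of the block alone.

How it is judged (in metres and radians):
On the way, in this order (a step that is already met when the one before it is completed fails the run):
1. the hooped handle stands in the chisel's socket by itself, pushed in by hand and let go (z of handle in the frame of rim below 0.012 m and horizontal distance between handle and rim below 0.004 m and angle between the z axis of handle and the z axis of rim, either way round below 0.1 rad and contact force between the fingers and handle below 0.05 N), for 0.2 s.
2. the block taps the handle (contact force between block and handle above 2 N).
3. the block is lifted off again between taps, the handle not yet home (contact force between block and handle below 0.01 N and z of handle in the frame of rim above 0.0015 m), for 0.1 s.
4. further taps drive the handle home: its shoulder on the socket's rim (z of handle in the frame of rim below 0.0015 m and horizontal distance between handle and rim below 0.003 m and angle between the z axis of handle and the z axis of rim, either way round below 0.04 rad), for 0.2 s.
At the end, for the whole second after the job is handed in: The hooped handle is home: shoulder at most 1.5 mm above the socket's rim, within 3 mm of its axis and 0.04 rad of its direction, gripped by the taper (over 5 N of contact in the socket); the block stands upright (0.08 rad) on the bench, over 80 mm from the chisel, at rest (all of step 4 and contact force between handle and chisel above 5 N and height (world z) of block below 0.005 m and angle between block's own z axis and vertical below 0.08 rad and horizontal distance between block and rim above 0.08 m and linear speed of each of block, handle below 0.01 m/s and contact force between the fingers and handle below 0.05 N); the robot touches nothing.
It fails at once if the handle is pounded or forced: more than 40 N between block and handle (contact force between block and handle above 40 N).
It fails at once if the handle is forced into the chisel with the gripper or by the block: more than 120 N in sum between handle and chisel (contact force between handle and chisel above 120 N).
It fails at once if a bystander is moved by more than 30 mm (distance of any of file_handle, knob_handle, hammer, glue, pincers, nailer, offcut_a, offcut_b from where it was at the start of the episode above 0.03 m).
It also fails if it takes over 72 s, if anything falls off the work surface, if the arm or the gripper's body presses on something with over 40 N, if the wrist force passes 120 N, or if a joint passes its speed limit or range.

## Working session

There is one attempt and no reset: what is moved stays moved. The work goes in short steps, Python scripts to look and compute and a tool call to move; the robot and the scene stay as the last step left them, time stands still between calls to the robot, and variables do not carry over. Pictures are saved under pics/ and viewed, at most 10 in all, crops included, and the job is handed in when it is done.

Besides the shell and the picture viewer there is one more tool, called as a command line: name --argument value ..., lists and objects as JSON in quotes. carry_out: Moves the arm, as the interface text tells. Its arguments: {"type":"object","properties":{"delta_pos":{"type":"array","items":{"type":"array","items":{"type":"number"}}},"rot":{"type":"array","items":{"type":"array","items":{"type":"number"}}},"claw":{"type":"number"},"grip_force":{"type":"number"}},"required":["delta_pos","rot"]}

```bash
mkdir -p pics; ls
cat > h.py <<'E'
import numpy as np, cv2
from scipy.spatial.transform import Rotation as R
from rig import r
def save(n,f): cv2.imwrite('pics/'+f,r.grab_frame(n))
def tool():
    s=r.sense(); T=np.eye(4); T[:3,:3]=R.from_euler('xyz',s['tcp_rot']).as_matrix(); T[:3,3]=s['eef_pos']; return T
def cam(n):
    c=r.camera_info(n); P=c['pose'] if 'pose' in c else tool()@np.array(c['hand_eye']); return c,np.array(P)
def ray(n,u,v):
    c,P=cam(n); d=P[:3,:3]@np.array([(u-c['cx'])/c['fx'],(v-c['cy'])/c['fy'],1]); return P[:3,3],d
def atz(n,u,v,z):
    o,d=ray(n,u,v); return o+d*(z-o[2])/d[2]
def proj(n,p):
    c,P=cam(n); q=P[:3,:3].T@(np.array(p)-P[:3,3]); return np.array([c['fx']*q[0]/q[2]+c['cx'],c['fy']*q[1]/q[2]+c['cy']])
def tri(obs):
    A=np.zeros((3,3));b=np.zeros(3)
    for o,d in obs:
        d=d/np.linalg.norm(d);M=np.eye(3)-np.outer(d,d);A+=M;b+=M@o
    p=np.linalg.solve(A,b); return p,[np.linalg.norm(np.cross(p-o,d/np.linalg.norm(d))) for o,d in obs]
E
python3 - <<'E'
from h import *
s=r.sense(); print(s, r.tips_ahead)
ims=[r.grab_frame(n) for n in('scene','side')]
cv2.imwrite('pics/a.png',cv2.resize(ims[0],(800,600),interpolation=cv2.INTER_CUBIC));cv2.imwrite('pics/b.png',cv2.resize(ims[1],(800,600),interpolation=cv2.INTER_CUBIC))
for n in('scene','side'):
    c,P=cam(n);print(n,c['fx'],c['cx'],c['cy'],P.round(2).tolist())
    for t in('handle','chisel','vise','rack','block','file_handle','knob_handle'):
        print(t,[(np.round(d['box']).tolist(),round(d['p'],2)) for d in r.recognise(t,n)[:3]])
print(r.camera_info('wrist'))
E
```

```text
pics
{'clock': 0.0, 'qpos': array([ 1.30864632e+00,  3.53654619e-01,  1.63415044e+00,  2.66857040e-05,
        1.15517579e+00, -2.38195067e-03]), 'qvel': array([-0.00069511, -0.00066587,  0.00022471, -0.0007363 ,  0.00083682,
        0.00061478]), 'joint_efforts': array([ 4.32937741e-04, -6.05246902e+01, -3.42071164e+01,  1.17306822e-04,
        9.28144902e-03, -5.56058495e-06]), 'eef_pos': array([160.38743283, 603.55714213, 217.65066655]), 'tcp_rot': array([-3.14020452e+00, -2.77054085e-05,  2.88181379e+00]), 'contact_force': array([-0.13899436, -0.22832036,  0.31958233]), 'wrist_torque': array([-0.00694364,  0.03130935,  0.02387349]), 'grasp_force': 0.0, 'opening': 0.9949996236657878} 25.0
scene 349.9367972638306 256.4677162129634 191.84744286725282 [[0.86, 0.39, -0.31, 858.74], [0.5, -0.65, 0.57, -606.18], [0.02, -0.65, -0.76, 910.34], [0.0, 0.0, 0.0, 1.0]]
handle []
chisel [([275.0, 199.0, 287.0, 228.0], 0.25)]
vise [([266.0, 139.0, 313.0, 186.0], 0.73)]
rack [([223.0, 195.0, 295.0, 234.0], 0.83)]
block [([159.0, 236.0, 188.0, 271.0], 0.87), ([234.0, 247.0, 253.0, 281.0], 0.86), 
[... 510 characters left out ...]
.0, 244.0], 0.65)]
block [([273.0, 274.0, 297.0, 316.0], 0.9), ([311.0, 218.0, 340.0, 260.0], 0.77), ([318.0, 265.0, 340.0, 310.0], 0.61)]
file_handle [([262.0, 182.0, 274.0, 215.0], 0.54), ([228.0, 196.0, 303.0, 242.0], 0.22)]
knob_handle []
{'fx': 303.48127225486957, 'fy': 303.48127225486957, 'cx': 255.36490517140223, 'cy': 192.7984809379414, 'hand_eye': array([[ 4.22723240e-05, -9.55037372e-01, -2.96485442e-01,
         7.47273160e+01],
       [ 9.99998776e-01, -4.23419624e-04,  1.50649500e-03,
        -3.02966395e-01],
       [-1.56429678e-03, -2.96485142e-01,  9.55036184e-01,
        -1.56188917e+02],
       [ 0.00000000e+00,  0.00000000e+00,  0.00000000e+00,
         1.00000000e+00]])}
```

View pics/a.png

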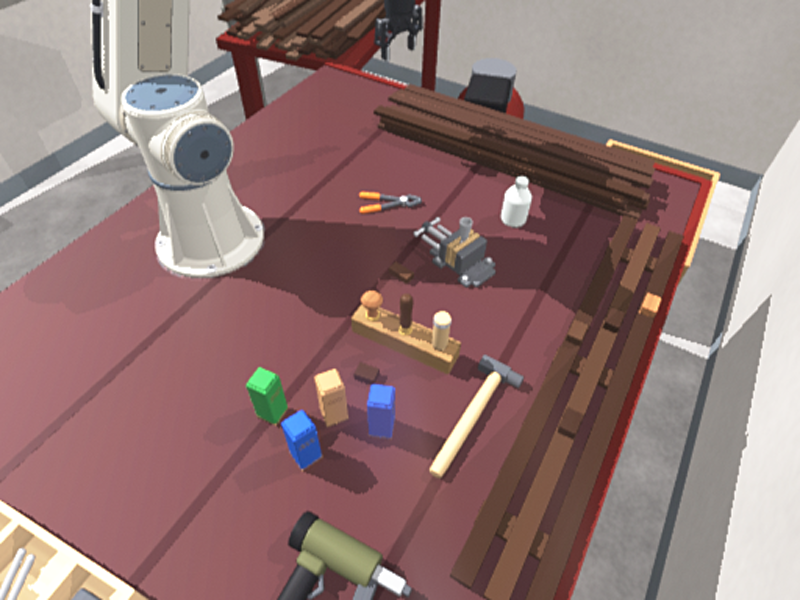

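View pics/b.png

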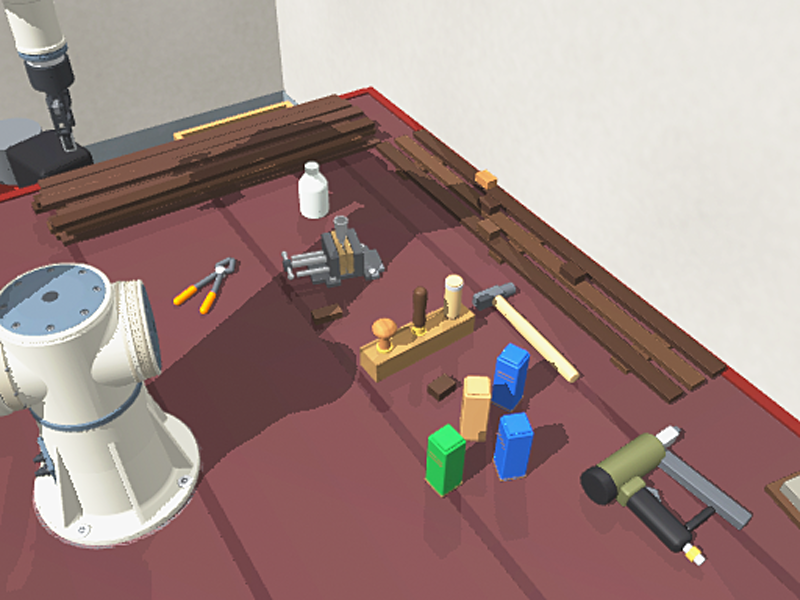

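The scene and side views show the hooped pale handle at the right end of the rack (scene 442,330; side 454,295 in the enlarged pictures). The dark pear and the knob stand beside it, so the steel-hooped straight one is the match. The tan beech block (scene 331,398; side 476,408) stands among two blue look-alikes and one green one. The socket rim is at scene (466,222), side (341,220).

Run:
```python
from h import *
k=1/1.5625
def T(a,b): 
    p,e=tri([ray('scene',a[0]*k,a[1]*k),ray('side',b[0]*k,b[1]*k)]); return p.round(1),np.round(e,1)
print('handle top',T((442,315),(454,280)))
print('rim',T((466,222),(341,220)))
print('blocktop',T((329,377),(477,382)))
print('knob',T((372,299),(383,328)))
print('file top',T((406,296),(420,290)))
print('blue1top',T((381,393),(513,355)),'blue2',T((299,424),(516,423)),'green',T((264,378),(446,436)))
ims={n:r.grab_frame(n) for n in('scene','side')}
a=cv2.resize(ims['scene'][170:300,190:310],None,fx=3.3,fy=4,interpolation=3)[:520]
b=cv2.resize(ims['side'][130:280,210:345],None,fx=2.96,fy=3.47,interpolation=3)[:520]
cv2.imwrite('pics/c.png',np.hstack([a[:,:396],b[:,:400]]))
```

```text
handle top (array([623.5, -23. , 132.4]), array([2.1, 2.1]))
rim (array([546.2, 241.5, 123.6]), array([0.2, 0.2]))
blocktop (array([ 518.7, -230.9,  122.9]), array([0.4, 0.4]))
knob (array([474.4, -25.8,  92.1]), array([0.3, 0.3]))
file top (array([549.3, -25.5, 144.9]), array([1., 1.]))
blue1top (array([ 607.9, -210.1,  115.9]), array([1.5, 1.5])) blue2 (array([ 524.2, -322.3,  114.1]), array([0.5, 0.5])) green (array([ 421.6, -284.5,  113.8]), array([0.3, 0.3]))
```

View pics/c.png

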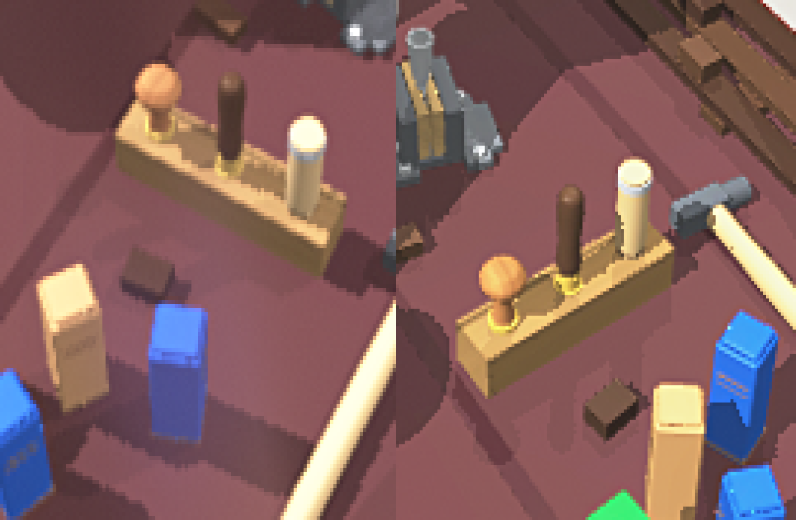

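The crop confirms both: the pale handle with the steel hoop, and the tan wooden block apart from the blue and green ones. Going over the rim first for a close look.

carry_out --delta_pos '[[-0.466,-0.252,-0.05],[-0.466,-0.252,-0.05],[-0.466,-0.252,-0.05],[-0.466,-0.252,-0.05],[-0.466,-0.252,-0.05],[-0.466,-0.252,-0.05],[-0.466,-0.252,-0.05],[-0.466,-0.252,-0.05]]' --rot '[[0,0,-10],[0,0,-14.9],[0,0,-14.9],[0,0,-14.9],[0,0,-14.9],[0,0,-14.9],[0,0,-14.9],[0,0,-14.9]]' --claw 0.085

```text
clock: 1.9
eef_pos: [524.3, 261.1, 265.8]
tcp_rot: [3.141, 0.001, -3.141]
contact_force: [0.7, 0.3, 0.5]
opening: 0.997
grasp_force: 0.0
```

Run:
```python
from h import *
im=r.grab_frame('wrist'); T0=tool(); print(T0[:3,3], r.sense()['tcp_rot'])
np.save('T_rim1.npy',T0)
print('proj',proj('wrist',[546,241.5,124]),proj('wrist',[546,241.5,134]))
u,v=proj('wrist',[546,241.5,128]).astype(int)
print([ (d['box'],d['p']) for d in r.recognise('chisel','wrist')[:2]])
y0,x0=max(0,v-75),max(0,u-75)
cv2.imwrite('pics/d.png',cv2.resize(im[y0:y0+150,x0:x0+150],(600,600),interpolation=cv2.INTER_CUBIC)); print(x0,y0); cv2.imwrite('rim1.png',im)
```

```text
[529.49004399 256.43959904 266.63874115] [-3.13949944  0.00486085  3.1397551 ]
proj [241.26340283 190.71280602] [240.81200979 193.66856487]
[([223.8, 178.1, 251.7, 211.7], 0.83)]
166 116
```

View pics/d.png

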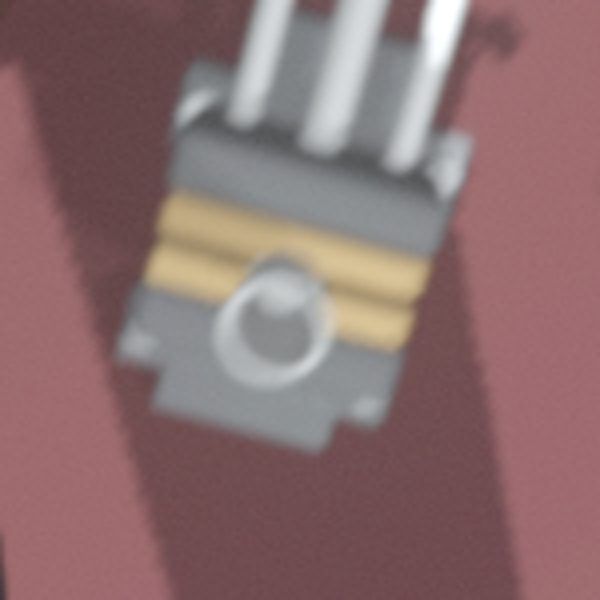

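The crop shows the socket mouth from above: rim ring centred at crop (273,330), i.e. pixel (234,198), about 28 px wide, with the vise's screw towards the top. The arm was still settling, so I'm taking it again at rest.

```bash
cat >> h.py <<'E'
def circ(im,u,v,rad,win=30,s=8):
    x0,y0=int(u-win),int(v-win); g=cv2.cvtColor(im[y0:y0+2*win,x0:x0+2*win],cv2.COLOR_BGR2GRAY)
    g=cv2.resize(g,None,fx=s,fy=s,interpolation=cv2.INTER_CUBIC)
    c=cv2.HoughCircles(g,cv2.HOUGH_GRADIENT_ALT,1.5,10,param1=150,param2=0.6,minRadius=int(rad*s*.8),maxRadius=int(rad*s*1.2))
    return [] if c is None else [((a+.5)/s-.5+x0,(b+.5)/s-.5+y0,q/s) for a,b,q in c[0][:4]]
E
python3 - <<'E'
from h import *
r.grab_frame('scene');r.grab_frame('scene')
T0=tool(); im=r.grab_frame('wrist'); print(T0[:3,3],tool()[:3,3])
np.save('T1.npy',T0);cv2.imwrite('rim1.png',im)
u,v=proj('wrist',[546,241.5,126]);print(u,v)
for rad in(14.5,10.8): print(circ(im,u,v,rad))
print([ (d['box'],d['p']) for d in r.recognise('chisel','wrist')[:2]])
E
```

```text
[523.55106136 261.73503126 265.28757312] [522.69705097 262.56503734 265.15435666]
234.91749392056607 198.7999101514854
[]
[]
[([222.2, 178.7, 253.0, 211.4], 0.87)]
```

carry_out --delta_pos '[[-0.101,-0.286,0],[-0.101,-0.286,0],[-0.101,-0.286,0],[-0.101,-0.286,0],[-0.101,-0.286,0],[-0.101,-0.286,0],[-0.101,-0.286,0],[-0.101,-0.286,0]]' --rot '[[0,0,0],[0,0,0],[0,0,0],[0,0,0],[0,0,0],[0,0,0],[0,0,0],[0,0,0]]'

```text
clock: 3.2
eef_pos: [623.5, -21.3, 265.4]
tcp_rot: [3.141, -0.0, -3.139]
contact_force: [0.8, 0.6, -1.0]
opening: 0.998
grasp_force: 0.0
```

Run:
```python
from h import *
s=r.sense();T0=tool(); im=r.grab_frame('wrist'); print(T0[:3,3],tool()[:3,3],s['tcp_rot'],s['contact_force'])
cv2.imwrite('hd1.png',im)
u,v=proj('wrist',[624,-24,130]);print(u,v)
print(circ(im,u,v,15.5*303/300))
for t in('handle','block','rack','file_handle'): print(t,[ (d['box'],round(d['p'],2)) for d in r.recognise(t,'wrist')[:3]])
a=cv2.resize(im[int(v)-60:int(v)+60,int(u)-60:int(u)+60],(600,600),interpolation=cv2.INTER_CUBIC);print(int(u)-60,int(v)-60)
cv2.imwrite('pics/e.png',a)
```

```text
[623.49309596 -21.32074958 265.38103834] [623.59538523 -21.47991961 265.42540729] [ 3.14125731e+00 -3.07161960e-04 -3.13914792e+00] [ 0.83953684  0.61624872 -0.99332898]
252.89639365643583 177.95752831079952
[]
handle [([237.7, 151.9, 268.8, 193.1], 0.88)]
block [([2.8, 35.0, 109.6, 97.9], 0.93), ([2.2, 54.1, 33.0, 96.5], 0.79), ([43.7, 123.8, 137.5, 181.7], 0.67)]
rack [([221.9, 3.6, 279.1, 192.1], 0.91)]
file_handle [([233.5, 86.3, 265.8, 113.7], 0.93)]
192 117
```

View pics/e.png

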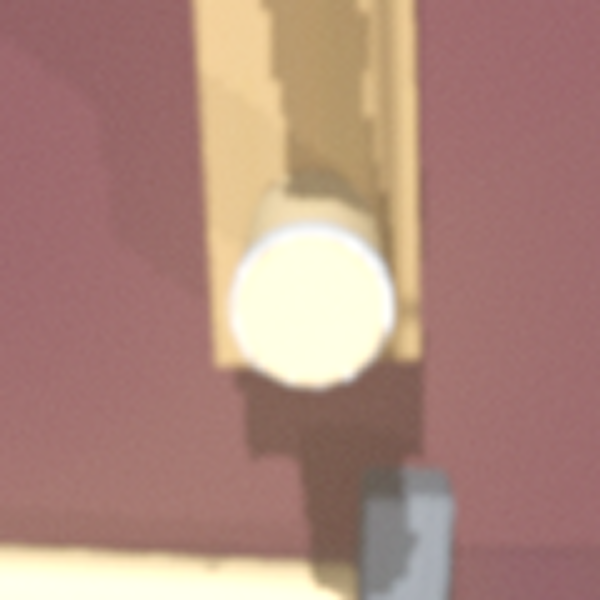

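The picture shows the handle's top disc centred at crop (312,305), i.e. (254,178). That puts it at about (624, -23) with the top at 130, under the gripper and clear on both sides.

carry_out --delta_pos '[[0,-0.0015,0.05],[0,-0.0015,0.1],[0,-0.0015,0.14],[0,-0.0015,0.164],[0,-0.0015,0.164],[0,-0.0015,0.164]]' --rot '[[0,0,0],[0,0,0],[0,0,0],[0,0,0],[0,0,0],[0,0,0]]'

```text
clock: 4.2
eef_pos: [624.7, -24.7, 102.5]
tcp_rot: [-3.142, 0.001, -3.141]
contact_force: [-0.3, -0.6, 0.1]
opening: 0.996
grasp_force: 0.0
```

carry_out --delta_pos '[[0,0,0],[0,0,0],[0,0,0],[0,0,0],[0,0,0],[0,0,0]]' --rot '[[0,0,0],[0,0,0],[0,0,0],[0,0,0],[0,0,0],[0,0,0]]' --claw 0.02 --grip_force 60

```text
clock: 4.95
eef_pos: [624.6, -24.7, 102.2]
tcp_rot: [3.141, 0.001, -3.141]
contact_force: [-0.7, 0.6, 5.8]
opening: 0.334
grasp_force: 58.8
```

carry_out --delta_pos '[[0,0,-0.04],[0,0,-0.09],[0,0,-0.14],[0.01,0.04,-0.15],[0.03,0.1,-0.15],[0.05,0.16,-0.15],[0.065,0.22,-0.15],[0.0785,0.266,-0.15]]' --rot '[[0,0,0],[0,0,0],[0,0,0],[0,0,0],[0,0,0],[0,0,0],[0,0,0],[0,0,0]]'

```text
clock: 5.95
eef_pos: [544.3, 243.3, 251.2]
tcp_rot: [3.142, -0.0, -3.141]
contact_force: [0.2, -0.3, -1.1]
opening: 0.327
grasp_force: 59.5
```

carry_out --delta_pos '[[0,0,0],[0,0,0],[0,0,0]]' --rot '[[0,0,0],[0,0,0],[0,0,0]]'

```text
clock: 6.32
eef_pos: [545.7, 240.0, 251.2]
tcp_rot: [-3.141, -0.0, 3.141]
contact_force: [0.7, 0.3, -0.3]
opening: 0.326
grasp_force: 59.5
```

Run:
```python
from h import *
s=r.sense();print(s['eef_pos'],s['tcp_rot'],s['contact_force'],s['opening'],s['grasp_force'])
out=[]
for n,c in(('scene',(298,120)),('side',(218,118)),('wrist',(245,210))):
    T0=tool(); im=r.grab_frame(n); cv2.imwrite('in_'+n+'.png',im)
    x,y=c[0]-32,c[1]-60
    if n=='wrist': x,y=c[0]-80,c[1]-150; a=cv2.resize(im[y:y+300,x:x+160],(266,500))
    else: a=cv2.resize(im[y:y+120,x:x+64],(266,500),interpolation=3)
    print(n,x,y); out.append(a)
cv2.imwrite('pics/f.png',np.hstack(out))
p=s['eef_pos']
for n in('scene','side','wrist'): print(n,'top',proj(n,p+[0,0,28]),'tip',proj(n,p-[0,0,93]),'rim',proj(n,[546.2,241.5,125]))
```

```text
[545.70738308 240.016935   251.23621534] [-3.14117617e+00 -2.04011150e-04  3.14054923e+00] [ 0.68345265  0.34700642 -0.26554857] 0.32582052127019673 59.47190523147583
scene 266 60
side 186 58
wrist 165 60
scene top [303.58573621 103.38393235] tip [299.08108838 134.27509928] rim [298.29160723 141.7109903 ]
side top [216.34995929  97.04421215] tip [217.92831334 131.87872907] rim [218.22903791 140.4856717 ]
wrist top [255.67414371 262.69962364] tip [255.36270352 189.78994433] rim [256.86155783 180.35754931]
```

View pics/f.png

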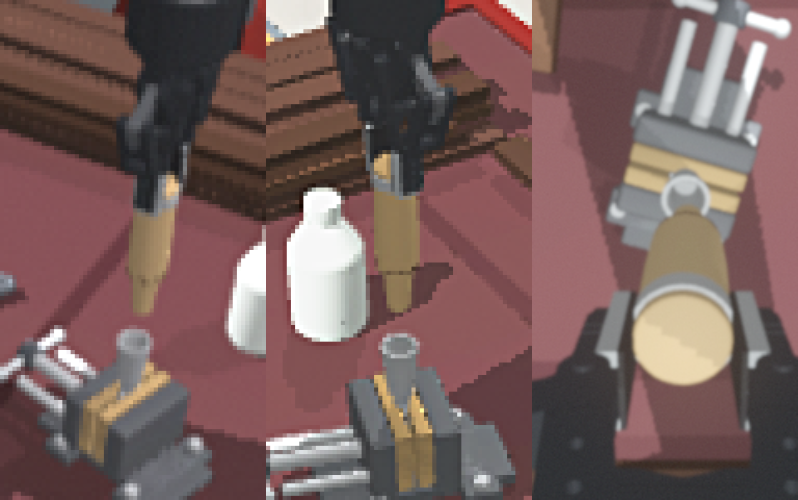

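The picture shows the handle held over the socket. Tip and rim: scene (301,135) and (298,142), side (218,132) and (218,141), wrist (258,186) and (257,180). I'll measure the handle's centreline against the rim numerically.

Run:
```python
from h import *
p=r.sense()['eef_pos']
for n,c in(('scene',(299,)),('side',(218,)),('wrist',(256,))):
    im=cv2.imread('in_'+n+'.png'); hsv=cv2.cvtColor(im,cv2.COLOR_BGR2HSV).astype(int)
    rows=range(108,150,2) if n!='wrist' else range(168,226,4)
    for v in rows:
        w=22 if n!='wrist' else 40
        row=im[v,c[0]-w:c[0]+w].astype(int); h=hsv[v,c[0]-w:c[0]+w]
        m=(h[:,0]>10)&(h[:,0]<30)&(h[:,1]>60)          # wood
        g=(h[:,1]<50)                                   # steel
        f=lambda m:(c[0]-w+np.flatnonzero(m).min(),c[0]-w+np.flatnonzero(m).max(),m.sum()) if m.any() else None
        # expected axis column at this row
        zs=np.linspace(30,-93,200); q=np.array([proj(n,p+[0,0,z]) for z in zs]); k=np.abs(q[:,1]-v).argmin()
        print(n,v,'wood',f(m),'steel',f(g),'exp',q[k,0].round(1))
```

```text
scene 108 wood None steel (np.int64(298), np.int64(308), np.int64(10)) exp 302.9
scene 110 wood (np.int64(306), np.int64(307), np.int64(2)) steel (np.int64(299), np.int64(304), np.int64(6)) exp 302.6
scene 112 wood (np.int64(298), np.int64(307), np.int64(10)) steel None exp 302.4
scene 114 wood (np.int64(298), np.int64(307), np.int64(10)) steel None exp 302.1
scene 116 wood (np.int64(297), np.int64(307), np.int64(11)) steel None exp 301.8
scene 118 wood (np.int64(297), np.int64(306), np.int64(10)) steel None exp 301.5
scene 120 wood (np.int64(297), np.int64(306), np.int64(10)) steel None exp 301.2
scene 122 wood (np.int64(297), np.int64(306), np.int64(10)) steel None exp 300.9
scene 124 wood (np.int64(297), np.int64(305), np.int64(9)) steel None exp 300.6
scene 126 wood (np.int64(298), np.int64(304), np.int64(7)) steel None exp 300.3
scene 128 wood (np.int64(298), np.int64(303), np.int64(6)) steel None exp 300.0
scene 130 wood (np.int64(298), np.int64(302), np.int64(5)) steel None exp 299.7
scene 132 wood (np.int64(298), np.int64(302), np.int64(5)) steel None exp 299.4
scene 134 wood (np.int64(298), np.int64(301), np.int64(4)) steel None exp 299.2Traceback (most recent call last):
  File "<stdin>", line 13, in <module>
  File "h.py", line 14, in proj
    c,P=cam(n); q=P[:3,:3].T@(np.array(p)-P[:3,3]); return np.array([c['fx']*q[0]/q[2]+c['cx'],c['fy']*q[1]/q[2]+c['cy']])
        ~~~^^^
  File "h.py", line 8, in cam
    c=r.camera_info(n); P=c['pose'] if 'pose' in c else tool()@np.array(c['hand_eye']); return c,np.array(P)
ValueError: time passes only in moves, steps and waits
```

```bash
cat >> h.py <<'E'
_C={}
_cam=cam
def cam(n):
    if n not in _C: _C[n]=_cam(n)
    return _C[n]
E
python3 - <<'E'
from h import *
p=r.sense()['eef_pos']
for n,c,rows in(('scene',299,range(132,152,2)),('side',218,range(108,152,3)),('wrist',256,range(168,226,4))):
    im=cv2.imread('in_'+n+'.png'); hsv=cv2.cvtColor(im,cv2.COLOR_BGR2HSV).astype(int)
    q=np.array([proj(n,p+[0,0,z]) for z in np.linspace(30,-93,200)])
    w=14 if n!='wrist' else 40
    for v in rows:
        h=hsv[v,c-w:c+w]; m=(h[:,0]>10)&(h[:,0]<30)&(h[:,1]>60); g=(h[:,1]<50)
        f=lambda m:(int(c-w+np.flatnonzero(m).min()),int(c-w+np.flatnonzero(m).max()),int(m.sum())) if m.any() else None
        print(n,v,'wood',f(m),'steel',f(g),'exp',q[np.abs(q[:,1]-v).argmin(),0].round(1))
E
```

```text
scene 132 wood (298, 302, 5) steel None exp 299.4
scene 134 wood (298, 301, 4) steel None exp 299.2
scene 136 wood None steel None exp 299.1
scene 138 wood None steel None exp 299.1
scene 140 wood None steel (294, 301, 8) exp 299.1
scene 142 wood None steel (294, 302, 9) exp 299.1
scene 144 wood None steel (294, 301, 8) exp 299.1
scene 146 wood None steel (285, 300, 8) exp 299.1
scene 148 wood (301, 302, 2) steel (285, 300, 14) exp 299.1
scene 150 wood (300, 306, 7) steel (286, 299, 14) exp 299.1
side 108 wood (212, 222, 11) steel None exp 216.8
side 111 wood (212, 222, 11) steel (204, 205, 2) exp 217.0
side 114 wood (212, 222, 11) steel (204, 208, 5) exp 217.1
side 117 wood (212, 222, 11) steel (204, 209, 6) exp 217.2
side 120 wood (213, 222, 10) steel (204, 209, 6) exp 217.4
side 123 wood (214, 221, 8) steel (204, 209, 6) exp 217.5
side 126 wood (214, 220, 7) steel (204, 210, 7) exp 217.6
side 129 wood (215, 220, 6) steel (204, 210, 7) exp 217.8
side 132 wood (216, 219, 4) steel (204, 210, 7) exp 217.9
side 135 wood None steel (204, 210, 7) exp 217.9
side 138 wood None steel (204, 
[... 419 characters left out ...]
rist 180 wood (273, 290, 18) steel (216, 272, 57) exp 255.6
wrist 184 wood (255, 288, 23) steel (216, 272, 48) exp 255.6
wrist 188 wood (251, 265, 15) steel (216, 286, 56) exp 255.6
wrist 192 wood (245, 270, 26) steel (216, 286, 44) exp 255.6
wrist 196 wood (241, 274, 34) steel (219, 285, 33) exp 255.6
wrist 200 wood (239, 276, 38) steel (219, 284, 27) exp 255.6
wrist 204 wood (238, 277, 40) steel (218, 281, 22) exp 255.7
wrist 208 wood (237, 279, 43) steel (225, 235, 11) exp 255.7
wrist 212 wood (234, 280, 47) steel None exp 255.7
wrist 216 wood (233, 281, 49) steel None exp 255.7
wrist 220 wood (232, 282, 51) steel None exp 255.8
wrist 224 wood (232, 282, 28) steel (246, 265, 20) exp 255.8
```

carry_out --delta_pos '[[0.0015,0,0.01],[0.0015,0,0.025],[0.0015,0,0.035],[0.0015,0,0.04],[0.0015,0,0.044],[0.0015,0,0.046],[0.0015,0,0.046]]' --rot '[[0,0,0],[0,0,0],[0,0,0],[0,0,0],[0,0,0],[0,0,0],[0,0,0]]'

```text
clock: 7.35
eef_pos: [543.9, 241.1, 205.4]
tcp_rot: [-3.141, 0.0, -3.141]
contact_force: [0.5, -2.0, -1.7]
opening: 0.328
grasp_force: 59.4
```

carry_out --delta_pos '[[0,0,0.003],[0,0,0.006],[0,0,0.009],[0,0,0.01],[0,0,0.01]]' --rot '[[0,0,0],[0,0,0],[0,0,0],[0,0,0],[0,0,0]]'

```text
clock: 7.98
eef_pos: [543.8, 241.0, 195.2]
tcp_rot: [-3.141, -0.0, -3.141]
contact_force: [0.3, -4.4, 0.4]
opening: 0.331
grasp_force: 59.6
```

carry_out --delta_pos '[[0,-0.0005,0],[0,-0.0007,0.001],[0,-0.0007,0.002],[0,-0.0007,0.003],[0,-0.0007,0.003]]' --rot '[[0,0,0],[0,0,0],[0,0,0],[0,0,0],[0,0,0]]'

```text
clock: 8.6
eef_pos: [543.9, 240.5, 192.3]
tcp_rot: [-3.142, -0.0, -3.141]
contact_force: [0.1, -2.3, 0.4]
opening: 0.327
grasp_force: 59.7
```

carry_out --delta_pos '[[0,-0.0003,0.001],[0,-0.0003,0.002],[0,-0.0003,0.003],[0,-0.0003,0.003]]' --rot '[[0,0,0],[0,0,0],[0,0,0],[0,0,0]]'

```text
clock: 9.1
eef_pos: [544.0, 240.2, 189.5]
tcp_rot: [3.142, 0.0, -3.141]
contact_force: [0.4, -3.1, 3.5]
opening: 0.331
grasp_force: 59.9
```

carry_out --delta_pos '[[0,-0.0004,0.0005],[0,-0.0004,0.001],[0,-0.0004,0.001]]' --rot '[[0,0,0],[0,0,0],[0,0,0]]'

```text
clock: 9.48
eef_pos: [544.4, 240.1, 189.1]
tcp_rot: [3.141, 0.001, -3.141]
contact_force: [-0.9, -2.8, 7.3]
opening: 0.332
grasp_force: 60.3
```

carry_out --delta_pos '[[0,0,0.0005],[0,0,0.001],[0,0,0.001]]' --rot '[[0,0,0],[0,0,0],[0,0,0]]'

```text
clock: 9.85
eef_pos: [544.7, 240.2, 188.6]
tcp_rot: [3.141, 0.002, -3.141]
contact_force: [-0.1, -3.2, 10.5]
opening: 0.328
grasp_force: 60.7
```

carry_out --delta_pos '[[0,0,0],[0,0,0],[0,0,0],[0,0,0],[0,0,0],[0,0,0]]' --rot '[[0,0,0],[0,0,0],[0,0,0],[0,0,0],[0,0,0],[0,0,0]]' --claw 0.085

```text
clock: 10.6
eef_pos: [543.9, 239.8, 187.3]
tcp_rot: [3.142, -0.0, -3.141]
contact_force: [0.1, -0.8, -0.7]
opening: 0.997
grasp_force: 0.0
```

carry_out --delta_pos '[[0,0,-0.03],[0,0,-0.08],[0,0,-0.12],[0,0,-0.14],[0,0,-0.14],[0,0,-0.14]]' --rot '[[0,0,0],[0,0,0],[0,0,0],[0,0,0],[0,0,0],[0,0,0]]'

```text
clock: 11.35
eef_pos: [543.4, 239.6, 326.1]
tcp_rot: [-3.141, -0.001, -3.141]
contact_force: [0.3, 0.4, -0.4]
opening: 0.996
grasp_force: 0.0
```

Run:
```python
from h import *
s=r.sense();T0=tool(); im=r.grab_frame('wrist'); print(T0[:3,3],tool()[:3,3],s['contact_force'])
a=r.grab_frame('scene');b=r.grab_frame('side')
for n in('wrist','scene','side'): print(n,[np.round(proj(n,[546,241.5,z]),1) for z in (125,132,217)])
cv2.imwrite('pics/g.png',np.hstack([cv2.resize(im[100:300,170:340],(340,400),interpolation=3),cv2.resize(a[85:165,276:320],(220,400),interpolation=3),cv2.resize(b[85:165,196:240],(220,400),interpolation=3)]))
```

```text
[543.39282555 239.56354384 326.12520804] [543.2765327  239.54681249 325.83003006] [ 0.25277665  0.36702324 -0.4228383 ]
wrist [array([257.1, 166.4]), array([257.2, 167.7]), array([257.7, 187.8])]
scene [array([298.2, 141.7]), array([298.5, 140.1]), array([301.5, 119.7])]
side [array([218.2, 140.5]), array([218.1, 138.7]), array([217. , 115.2])]
```

View pics/g.png

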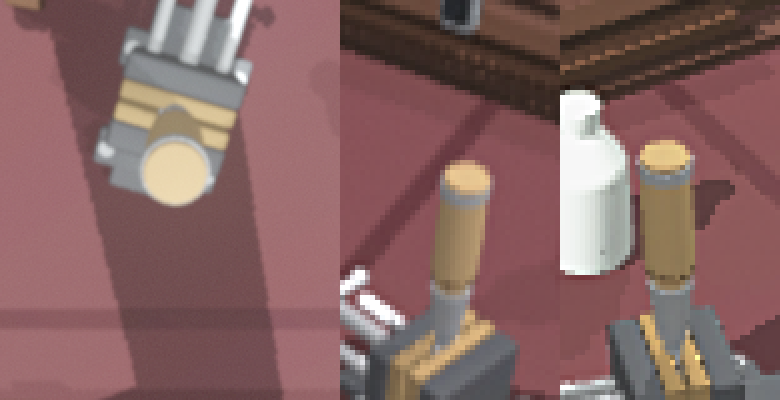

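The picture shows the handle standing upright in the socket, released, with a few mm between shoulder and rim. Its top is at wrist (258,186), scene (301,120), which gives about (545, 241, 217). Now going over to the block.

carry_out --delta_pos '[[0.003,-0.06,0],[0.006,-0.12,0],[0.009,-0.18,0.01],[0.012,-0.24,0.02],[0.015,-0.3,0.03],[0.02,-0.36,0.04],[0.024,-0.42,0.04],[0.024,-0.47,0.04]]' --rot '[[0,0,0],[0,0,0],[0,0,0],[0,0,0],[0,0,0],[0,0,0],[0,0,0],[0,0,0]]'

```text
clock: 12.5
eef_pos: [519.1, -232.3, 286.5]
tcp_rot: [3.141, -0.001, 3.141]
contact_force: [0.6, 0.9, 0.1]
opening: 0.996
grasp_force: 0.0
```

carry_out --delta_pos '[[0,0,0],[0,0,0],[0,0,0]]' --rot '[[0,0,0],[0,0,0],[0,0,0]]'

```text
clock: 12.88
eef_pos: [520.0, -229.1, 287.1]
tcp_rot: [3.141, -0.0, -3.14]
contact_force: [-0.3, -0.7, -0.1]
opening: 0.994
grasp_force: 0.0
```

Run:
```python
from h import *
s=r.sense();T0=tool(); im=r.grab_frame('wrist'); print(T0[:3,3],tool()[:3,3],s['tcp_rot'])
print(np.round(proj('wrist',[519,-231,120]),1))
for d in r.cut_out('block','wrist')[:4]:
    m=d['mask']; print(np.round(d['box'],1),round(d['p'],2),im[m].mean(0).round())
cv2.imwrite('pics/h.png',cv2.resize(im,(800,600),interpolation=3)); cv2.imwrite('blk.png',im)
```

```text
[ 520.02081225 -229.07852942  287.12042467] [ 520.0973662  -229.01724117  287.23285041] [ 3.14114305e+00 -4.28230682e-04 -3.14015566e+00]
[253.6 169.4]
[229.1 132.5 273.4 189.5] 0.74 [163. 209. 237.]
[176.6  49.3 229.3  97.5] 0.67 [129. 207. 103.]
[148.4 136.7 209.3 192.1] 0.66 [225. 142.  88.]
[251.2 195.5 291.7 260.3] 0.57 [217. 140.  96.]
```

View pics/h.png

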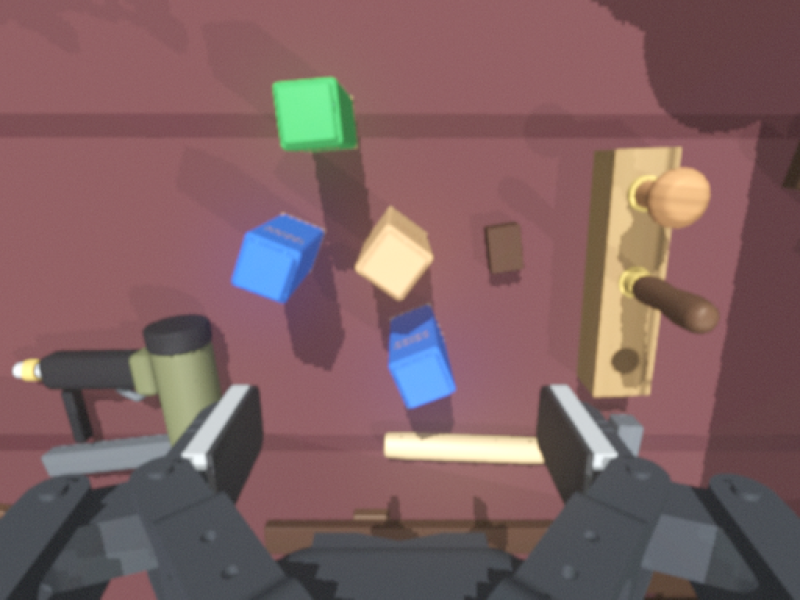

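The wrist view shows the beech block's top face centred near (394,260) in the enlarged picture, turned about 37°. Blue look-alikes are at (275,260) and (420,370), the green one at (315,115). I'll measure its centre and angle.

Run:
```python
from h import *
im=cv2.imread('blk.png'); hsv=cv2.cvtColor(im,cv2.COLOR_BGR2HSV)
c=im[166,252].astype(int);print(c, im[146,250])
m=(np.abs(im.astype(int)-c).max(2)<22).astype(np.uint8)
n,l,st,ce=cv2.connectedComponentsWithStats(m); k=l[166,252]; print(st[k],ce[k])
q=cv2.minAreaRect(np.argwhere(l==k)[:,::-1].astype(np.float32)); print(q)
for cc in(ce[k],q[0]): print('centre',atz('wrist',*cc,120).round(1))
P=np.array([atz('wrist',*b,120)[:2] for b in cv2.boxPoints(q)]);print(P.round(1))
e=np.diff(np.vstack([P,P[:1]]),axis=0);print('len',np.linalg.norm(e,axis=1).round(1),'world deg',np.degrees(np.arctan2(e[:,1],e[:,0])).round(1))
```

```text
[187 237 255] [177 227 255]
[ 229  145   47   44 1101] [251.7284287  166.61035422]
((251.95677185058594, 167.05947875976562), (34.40804672241211, 33.672828674316406), 36.02737808227539)
centre [ 516.1 -233.1  120. ]
centre [ 516.6 -232.9  120. ]
[[ 520.5 -258.9]
 [ 490.8 -237.1]
 [ 512.6 -207. ]
 [ 543.5 -228.4]]
len [36.8 37.1 37.6 38.2] world deg [ 143.7   54.   -34.7 -127.1]
```

carry_out --delta_pos '[[0.0036,-0.004,0],[0.0036,-0.004,0],[0.0036,-0.004,0],[0.0036,-0.004,0],[0.0036,-0.004,0],[0.0036,-0.004,0],[0.0036,-0.004,0],[0.0036,-0.004,0]]' --rot '[[0,0,10.6],[0,0,21.2],[0,0,31.8],[0,0,42.4],[0,0,53],[0,0,63.6],[0,0,74.2],[0,0,84.6]]'

```text
clock: 13.98
eef_pos: [516.6, -233.3, 287.5]
tcp_rot: [3.141, 0.0, 1.661]
contact_force: [0.2, -0.1, 0.6]
opening: 0.996
grasp_force: 0.0
```

carry_out --delta_pos '[[0,0,0],[0,0,0],[0,0,0],[0,0,0],[0,0,0],[0,0,0]]' --rot '[[0,0,10.6],[0,0,21.2],[0,0,31.8],[0,0,41],[0,0,41],[0,0,41]]'

```text
clock: 14.72
eef_pos: [516.5, -233.8, 287.4]
tcp_rot: [3.142, -0.0, 0.954]
contact_force: [-0.0, -0.3, 0.7]
opening: 0.996
grasp_force: 0.0
```

Run:
```python
from h import *
T0=tool(); s=r.sense(); im=r.grab_frame('wrist'); print(T0[:3,3],s['tcp_rot'],np.degrees(s['tcp_rot'][2]),s['qpos'].round(2))
u,v=proj('wrist',[516.4,-233,120]).round().astype(int); print(u,v)
c=im[v,u].astype(int)
m=(np.abs(im.astype(int)-c).max(2)<22).astype(np.uint8)
n,l,st,ce=cv2.connectedComponentsWithStats(m); k=l[v,u]; q=cv2.minAreaRect(np.argwhere(l==k)[:,::-1].astype(np.float32)); print(q)
w=atz('wrist',*q[0],120); print('centre',w.round(1),'tool',(T0[:3,:3].T@(w-T0[:3,3])).round(1))
P=np.array([atz('wrist',*b,120)[:2] for b in cv2.boxPoints(q)])
e=np.diff(np.vstack([P,P[:1]]),axis=0);print('len',np.linalg.norm(e,axis=1).round(1),'world deg',np.degrees(np.arctan2(e[:,1],e[:,0])).round(1))
cv2.imwrite('blk2.png',im)
```

```text
[ 516.51919206 -233.77191916  287.43761526] [ 3.14150827e+00 -7.34376940e-06  9.53892429e-01] 54.65401027719819 [-0.43  0.2   1.68 -0.    1.26  0.19]
254 171
((255.0, 168.5), (32.0, 33.0), 0.0)
centre [ 519.  -231.2  120. ] tool [  3.5   0.5 167.4]
len [36.7 34.3 36.7 35.4] world deg [  53.7  -35.4 -124.5  144.6]
```

carry_out --delta_pos '[[0.0015,0,0.05],[0.0015,0,0.1],[0.0015,0,0.14],[0.0015,0,0.17],[0.0015,0,0.19],[0.0015,0,0.196],[0.0015,0,0.196]]' --rot '[[0,0,0],[0,0,0],[0,0,0],[0,0,0],[0,0,0],[0,0,0],[0,0,0]]'

```text
clock: 15.65
eef_pos: [517.4, -233.0, 91.6]
tcp_rot: [-3.142, -0.0, 0.951]
contact_force: [0.4, -0.5, -0.3]
opening: 0.997
grasp_force: 0.0
```

carry_out --delta_pos '[[0,0,0],[0,0,0],[0,0,0],[0,0,0],[0,0,0]]' --rot '[[0,0,0],[0,0,0],[0,0,0],[0,0,0],[0,0,0]]' --claw 0.032 --grip_force 80

```text
clock: 16.27
eef_pos: [518.2, -233.4, 92.6]
tcp_rot: [3.139, -0.0, 0.95]
contact_force: [-0.3, 0.5, 7.9]
opening: 0.457
grasp_force: 80.7
```

carry_out --delta_pos '[[0,0,-0.03],[0,0,-0.08],[0,0,-0.14],[0,0,-0.2],[0.01,-0.006,-0.25],[0.05,-0.032,-0.258],[0.1,-0.063,-0.258],[0.15,-0.095,-0.258]]' --rot '[[0,0,0],[0,0,0],[0,0,0],[0,0,0],[0,0,0],[0,0,0],[0,0,0],[0,0,0]]'

```text
clock: 17.27
eef_pos: [527.1, -54.3, 349.8]
tcp_rot: [3.141, -0.0, 0.949]
contact_force: [0.0, 0.6, -1.9]
opening: 0.458
grasp_force: 81.3
```

carry_out --delta_pos '[[0.045,-0.028,0],[0.09,-0.057,0],[0.135,-0.085,0],[0.18,-0.114,0],[0.22,-0.138,0],[0.245,-0.154,0],[0.252,-0.159,0],[0.252,-0.159,0]]' --rot '[[0,0,0],[0,0,0],[0,0,0],[0,0,0],[0,0,0],[0,0,0],[0,0,0],[0,0,0]]'

```text
clock: 18.27
eef_pos: [544.4, 241.6, 349.2]
tcp_rot: [3.142, 0.001, 0.95]
contact_force: [0.1, -0.4, -1.8]
opening: 0.459
grasp_force: 81.3
```

Run:
```python
from h import *
for i in range(2): r.grab_frame('scene')
s=r.sense();print(s['eef_pos'],s['tcp_rot'],s['contact_force'],s['opening'],s['grasp_force'],s['qpos'].round(2))
a=r.grab_frame('scene');b=r.grab_frame('side')
p=s['eef_pos']
for n in('scene','side'): print(n,'botexp',proj(n,p-[0,0,92]).round(1),'handletop',proj(n,[545.2,241.3,217]).round(1))
cv2.imwrite('pics/i.png',np.hstack([cv2.resize(a[60:160,260:345],(340,400),interpolation=3),cv2.resize(b[60:160,175:260],(340,400),interpolation=3)]))
```

```text
[544.60180751 240.68738594 349.41672799] [3.14134189e+00 4.70209062e-04 9.49099219e-01] [ 0.0424378   0.36914563 -1.56943605] 0.4596898915701834 81.31298661231995 [ 0.41  0.21  1.54 -0.    1.39  1.04]
scene botexp [302.5 109.1] handletop [301.2 119.6]
side botexp [216.2 103.6] handletop [216.8 115.3]
```

View pics/i.png

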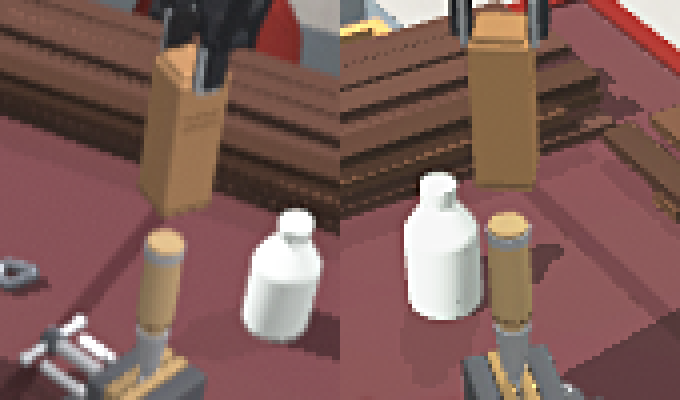

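The picture shows the block hanging upright over the handle. Its bottom face is centred at about scene (304,111), side (216,106), and the handle top is at scene (301,120), side (217,116). The overlap is good, needing only a small 2 mm correction.

carry_out --delta_pos '[[-0.002,0,0.012],[-0.002,0,0.024],[-0.002,0,0.03],[-0.002,0,0.033],[-0.002,0,0.035],[-0.002,0,0.036]]' --rot '[[0,0,0],[0,0,0],[0,0,0],[0,0,0],[0,0,0],[0,0,0]]'

```text
clock: 19.23
eef_pos: [543.6, 240.3, 313.5]
tcp_rot: [3.141, -0.0, 0.95]
contact_force: [0.3, -0.1, -1.7]
opening: 0.46
grasp_force: 81.3
```

carry_out --delta_pos '[[0,0,0.001],[0,0,0.002],[0,0,0.003],[0,0,0.003]]' --rot '[[0,0,0],[0,0,0],[0,0,0],[0,0,0]]'

```text
clock: 19.73
eef_pos: [543.4, 240.1, 310.3]
tcp_rot: [-3.142, 0.0, 0.95]
contact_force: [-0.3, -0.6, -1.1]
opening: 0.462
grasp_force: 81.3
```

carry_out --delta_pos '[[0,0,0.001],[0,0,0.002],[0,0,0.003],[0,0,0.003]]' --rot '[[0,0,0],[0,0,0],[0,0,0],[0,0,0]]'

```text
clock: 20.23
eef_pos: [544.0, 240.6, 308.7]
tcp_rot: [3.141, -0.002, 0.95]
contact_force: [-1.4, 1.5, 7.5]
opening: 0.46
grasp_force: 82.2
```

carry_out --delta_pos '[[0,0,0.001],[0,0,0.001],[0,0,-0.006],[0,0,-0.006],[0,0,-0.006]]' --rot '[[0,0,0],[0,0,0],[0,0,0],[0,0,0],[0,0,0]]'

```text
clock: 20.85
eef_pos: [543.4, 240.0, 313.0]
tcp_rot: [-3.141, 0.001, 0.95]
contact_force: [0.6, -0.0, -1.2]
opening: 0.46
grasp_force: 81.3
```

carry_out --delta_pos '[[0,0,0.004],[0,0,0.006],[0,0,0.0075],[0,0,0.0085],[0,0,0.0085]]' --rot '[[0,0,0],[0,0,0],[0,0,0],[0,0,0],[0,0,0]]'

```text
clock: 21.48
eef_pos: [544.4, 240.8, 307.1]
tcp_rot: [3.14, -0.003, 0.95]
contact_force: [-1.7, 1.3, 14.6]
opening: 0.463
grasp_force: 83.0
```

carry_out --delta_pos '[[0,0,-0.004],[0,0,-0.008],[0,0,-0.008]]' --rot '[[0,0,0],[0,0,0],[0,0,0]]'

```text
clock: 21.85
eef_pos: [543.5, 240.1, 312.8]
tcp_rot: [-3.142, 0.0, 0.95]
contact_force: [-0.4, -0.7, -1.6]
opening: 0.462
grasp_force: 81.3
```

carry_out --delta_pos '[[0,0,0.004],[0,0,0.0065],[0,0,0.0085],[0,0,0.0095],[0,0,0.0095]]' --rot '[[0,0,0],[0,0,0],[0,0,0],[0,0,0],[0,0,0]]'

```text
clock: 22.48
eef_pos: [544.5, 240.9, 305.9]
tcp_rot: [3.14, -0.004, 0.95]
contact_force: [-1.5, 0.7, 15.5]
opening: 0.461
grasp_force: 83.2
```

carry_out --delta_pos '[[0,0,-0.004],[0,0,-0.008],[0,0,-0.008]]' --rot '[[0,0,0],[0,0,0],[0,0,0]]'

```text
clock: 22.85
eef_pos: [543.5, 240.1, 311.2]
tcp_rot: [-3.141, 0.0, 0.95]
contact_force: [0.4, -0.4, -1.4]
opening: 0.46
grasp_force: 81.3
```

carry_out --delta_pos '[[0,0,0.004],[0,0,0.0065],[0,0,0.0085],[0,0,0.0098],[0,0,0.0098]]' --rot '[[0,0,0],[0,0,0],[0,0,0],[0,0,0],[0,0,0]]'

```text
clock: 23.48
eef_pos: [544.6, 241.0, 304.4]
tcp_rot: [3.14, -0.004, 0.95]
contact_force: [-1.6, 0.3, 16.7]
opening: 0.459
grasp_force: 83.4
```

carry_out --delta_pos '[[0,0,-0.004],[0,0,-0.008],[0,0,-0.008]]' --rot '[[0,0,0],[0,0,0],[0,0,0]]'

```text
clock: 23.85
eef_pos: [543.5, 240.1, 309.4]
tcp_rot: [-3.141, 0.0, 0.95]
contact_force: [-0.2, 0.5, -1.2]
opening: 0.457
grasp_force: 81.3
```

carry_out --delta_pos '[[0,0,0.004],[0,0,0.0065],[0,0,0.0085],[0,0,0.0098],[0,0,0.0098]]' --rot '[[0,0,0],[0,0,0],[0,0,0],[0,0,0],[0,0,0]]'

```text
clock: 24.48
eef_pos: [544.9, 241.2, 303.3]
tcp_rot: [3.139, -0.005, 0.95]
contact_force: [-3.0, -0.3, 21.4]
opening: 0.465
grasp_force: 83.9
```

carry_out --delta_pos '[[0,0,-0.004],[0,0,-0.008],[0,0,-0.008]]' --rot '[[0,0,0],[0,0,0],[0,0,0]]'

```text
clock: 24.85
eef_pos: [543.4, 240.1, 307.5]
tcp_rot: [-3.141, 0.0, 0.95]
contact_force: [-0.6, 0.1, -1.6]
opening: 0.458
grasp_force: 81.3
```

carry_out --delta_pos '[[0,0,0.004],[0,0,0.0065],[0,0,0.0082],[0,0,0.009],[0,0,0.009]]' --rot '[[0,0,0],[0,0,0],[0,0,0],[0,0,0],[0,0,0]]'

```text
clock: 25.48
eef_pos: [545.1, 241.3, 303.1]
tcp_rot: [3.139, -0.006, 0.95]
contact_force: [-3.7, 0.0, 28.0]
opening: 0.462
grasp_force: 84.6
```

The last tap gave 30 N with only 0.2 mm gained, above the 24 N the taper can need, so the shoulder is on the rim. Lifting off and taking the block back.

carry_out --delta_pos '[[0,0,-0.006],[0,0,-0.03],[0,0,-0.052],[-0.03,0.019,-0.052],[-0.07,0.044,-0.052],[-0.11,0.07,-0.052],[-0.16,0.102,-0.052],[-0.2,0.127,-0.052]]' --rot '[[0,0,0],[0,0,0],[0,0,0],[0,0,0],[0,0,0],[0,0,0],[0,0,0],[0,0,0]]'

```text
clock: 26.48
eef_pos: [529.8, 1.6, 350.0]
tcp_rot: [-3.141, 0.001, 0.949]
contact_force: [1.1, 0.4, -2.1]
opening: 0.46
grasp_force: 81.3
```

carry_out --delta_pos '[[-0.045,0.029,0],[-0.09,0.057,0],[-0.135,0.086,0],[-0.17,0.108,0],[-0.19,0.121,0],[-0.2,0.127,0],[-0.2,0.127,0.03],[-0.2,0.127,0.06]]' --rot '[[0,0,0],[0,0,0],[0,0,0],[0,0,0],[0,0,0],[0,0,0],[0,0,0],[0,0,0]]'

```text
clock: 27.48
eef_pos: [517.3, -232.6, 289.9]
tcp_rot: [3.141, -0.0, 0.95]
contact_force: [1.1, -0.2, -1.4]
opening: 0.457
grasp_force: 81.3
```

Run:
```python
from h import *
for i in range(2): r.grab_frame('scene')
s=r.sense();print(s['clock'],s['eef_pos'],s['tcp_rot'],s['contact_force'])
a=r.grab_frame('scene');b=r.grab_frame('side')
cv2.imwrite('pics/j.png',np.hstack([cv2.resize(x[y0:y0+60,x0:x0+40],(390,585),interpolation=3) for x,x0,y0 in((a,280,105),(b,198,100))]))
for n,im,c,rows in(('scene',a,299,range(130,148)),('side',b,218,range(130,148))):
    print(n,[(v,im[v,c].tolist()) for v in rows])
```

```text
27.575 [ 515.43106696 -231.5101519   287.27871041] [-3.13530866e+00  1.01103424e-03  9.50221456e-01] [-0.71253519 -0.48563246 -2.00413118]
scene [(130, [94, 126, 149]), (131, [94, 126, 150]), (132, [95, 128, 151]), (133, [95, 128, 152]), (134, [97, 128, 154]), (135, [96, 128, 154]), (136, [98, 131, 156]), (137, [98, 131, 157]), (138, [98, 131, 156]), (139, [98, 130, 157]), (140, [100, 132, 158]), (141, [100, 134, 159]), (142, [99, 134, 161]), (143, [87, 117, 143]), (144, [112, 119, 128]), (145, [133, 129, 127]), (146, [135, 130, 127]), (147, [136, 128, 127])]
side [(130, [82, 117, 139]), (131, [83, 118, 140]), (132, [83, 119, 141]), (133, [84, 120, 142]), (134, [84, 120, 143]), (135, [84, 120, 143]), (136, [84, 120, 143]), (137, [84, 120, 141]), (138, [84, 121, 142]), (139, [85, 121, 143]), (140, [86, 122, 145]), (141, [82, 117, 141]), (142, [53, 66, 82]), (143, [122, 136, 147]), (144, [125, 123, 117]), (145, [122, 121, 119]), (146, [122, 121, 119]), (147, [123, 120, 120])]
```

View pics/j.png

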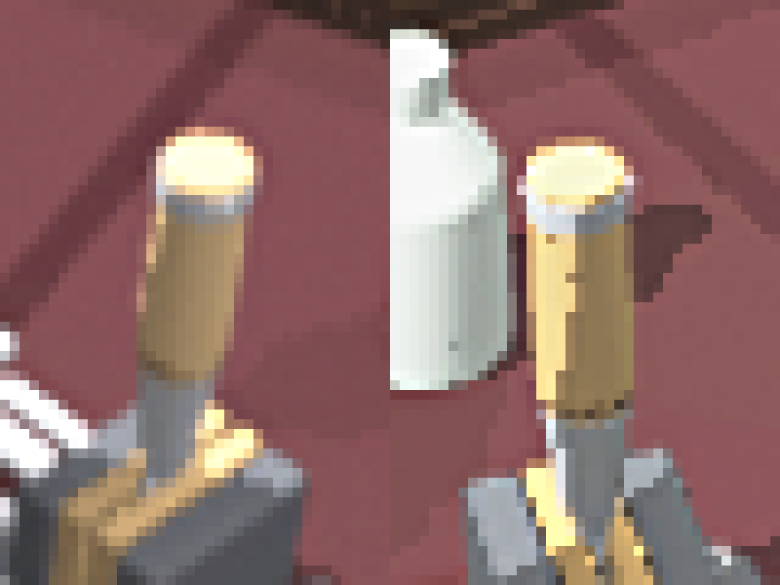

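The last picture shows the shoulder sitting on the socket rim (scene row ~143, side row ~142) with no visible gap and the handle upright. Lowering the block.

carry_out --delta_pos '[[0,0,0],[0,0,0.05],[0,0,0.1],[0,0,0.14],[0,0,0.17],[0,0,0.185],[0,0,0.192],[0,0,0.192]]' --rot '[[0,0,0],[0,0,0],[0,0,0],[0,0,0],[0,0,0],[0,0,0],[0,0,0],[0,0,0]]'

```text
clock: 28.68
eef_pos: [517.9, -233.2, 99.5]
tcp_rot: [3.141, -0.0, 0.95]
contact_force: [-0.7, -0.3, -2.1]
opening: 0.463
grasp_force: 81.3
```

carry_out --delta_pos '[[0,0,0.001],[0,0,0.002],[0,0,0.003],[0,0,0.003]]' --rot '[[0,0,0],[0,0,0],[0,0,0],[0,0,0]]'

```text
clock: 29.18
eef_pos: [517.3, -233.0, 95.8]
tcp_rot: [-3.142, -0.0, 0.95]
contact_force: [-0.6, -0.0, -1.8]
opening: 0.456
grasp_force: 81.3
```

carry_out --delta_pos '[[0,0,0.001],[0,0,0.002],[0,0,0.003],[0,0,0.003],[0,0,0.003]]' --rot '[[0,0,0],[0,0,0],[0,0,0],[0,0,0],[0,0,0]]'

```text
clock: 29.8
eef_pos: [517.3, -233.0, 92.7]
tcp_rot: [-3.142, 0.0, 0.95]
contact_force: [-0.2, -0.8, -2.0]
opening: 0.457
grasp_force: 81.3
```

carry_out --delta_pos '[[0,0,0.0005],[0,0,0.001],[0,0,0.0015],[0,0,0.0015]]' --rot '[[0,0,0],[0,0,0],[0,0,0],[0,0,0]]'

```text
clock: 30.3
eef_pos: [517.5, -233.1, 92.6]
tcp_rot: [3.141, -0.0, 0.95]
contact_force: [-3.5, 2.0, 14.5]
opening: 0.462
grasp_force: 83.0
```

carry_out --delta_pos '[[0,0,-0.001],[0,0,-0.001]]' --rot '[[0,0,0],[0,0,0]]'

```text
clock: 30.55
eef_pos: [517.5, -233.1, 92.7]
tcp_rot: [3.141, -0.0, 0.95]
contact_force: [-2.1, 0.4, 5.1]
opening: 0.458
grasp_force: 82.1
```

carry_out --delta_pos '[[0,0,0],[0,0,0],[0,0,0],[0,0,0],[0,0,0]]' --rot '[[0,0,0],[0,0,0],[0,0,0],[0,0,0],[0,0,0]]' --claw 0.085

```text
clock: 31.18
eef_pos: [517.3, -232.9, 92.2]
tcp_rot: [-3.142, -0.0, 0.95]
contact_force: [0.7, 0.4, -0.3]
opening: 0.997
grasp_force: 0.0
```

carry_out --delta_pos '[[0,0,-0.02],[0,0,-0.06],[0,0,-0.11],[0,0,-0.16],[0,0,-0.19],[0,0,-0.2],[0,0,-0.2],[0,0,-0.2]]' --rot '[[0,0,0],[0,0,0],[0,0,0],[0,0,0],[0,0,0],[0,0,0],[0,0,0],[0,0,0]]'

```text
clock: 32.17
eef_pos: [516.6, -232.6, 290.5]
tcp_rot: [-3.139, 0.001, 0.95]
contact_force: [-0.5, -0.3, -0.3]
opening: 0.991
grasp_force: 0.0
```

Run:
```python
from h import *
s=r.sense();print(s['clock'],s['eef_pos'],s['contact_force'],s['opening'])
im=r.grab_frame('wrist')
u,v=proj('wrist',[519,-231.2,120]).round().astype(int); c=im[v,u].astype(int)
m=(np.abs(im.astype(int)-c).max(2)<22).astype(np.uint8)
n,l,st,ce=cv2.connectedComponentsWithStats(m); k=l[v,u]; q=cv2.minAreaRect(np.argwhere(l==k)[:,::-1].astype(np.float32))
print(c,q,atz('wrist',*q[0],120).round(1))
for n in('scene','side'):
    r.grab_frame(n); print(n,[(np.round(d['box']).tolist(),round(d['p'],2)) for d in r.recognise('block',n)[:4]])
```

```text
32.175 [ 516.55550353 -232.61931899  290.50231381] [-0.45728895 -0.31329382 -0.2832607 ] 0.9914137785103786
[194 243 255] ((255.0, 169.0), (32.0, 32.0), 90.0) [ 517.9 -230.8  120. ]
scene [([182.0, 264.0, 208.0, 300.0], 0.85), ([157.0, 236.0, 185.0, 273.0], 0.7), ([201.0, 236.0, 226.0, 270.0], 0.65), ([234.0, 245.0, 255.0, 280.0], 0.59)]
side [([272.0, 272.0, 300.0, 317.0], 0.69), ([312.0, 219.0, 339.0, 258.0], 0.69), ([317.0, 268.0, 341.0, 310.0], 0.6), ([293.0, 239.0, 313.0, 288.0], 0.57)]
```

```bash
python3 -c "
from rig import r
print(r.sign_off())"
```

```text
the job is handed in; nothing more can be done
None
```

The job is handed in at about 32 s of the 72 s: the hooped handle was hand-pushed into the socket and tapped home in light, lifted taps (the last read about 30 N and moved it only 0.2 mm, with no gap visible at the rim), the block stands back in its place, and I moved no bystander; `sign_off` returned no verdict.

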